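# Press the sprung cup stand level, bolt it and set the cup on it

### The job

The cup stand has been left tipped up on its spring: press its plate down until it sits level on its rest, without leaning hard on it, and while holding it there slide the bolt fully home under the keeper so that the plate stays level by itself. Then gently set the handleless white espresso cup upright on the middle of the plate's round mat, let go, and leave the other things on the counter where they stand.

Things in the scene. Friction and masses are not known exactly. Their poses are not given: they have to be found in the camera images.
- stand: Fixed sprung cup stand: dark steel base 230 x 200 x 12 mm on a shim 0 to 12 mm thick (height differs each time). Origin at the centre of the base's underside, on top of the shim; x axis from the free edge of the tilt plate (robot side) to the hinge, y axis to the side where the keeper stands, z up. All heights below are from this origin. The hinge line is parallel to y at x = +90, z = 55 mm.
- plate (a joint): Tilt of the stand's aluminium plate (170 x 150 x 6 mm): 0 = level; starts 0.3 to 0.46 rad, free edge up. Its spring needs 2 N at the fin at first, 5 to 7 N near level, and lifts it if let go unbolted. It meets the rubber rest at 0 +- 0.04 rad (rest height unknown). To let the bolt in it must be held pressed some 0.3 mm into the rest: 11 to 20 N down on the bolt's strip in all. Upper face z = 61 mm at 0.
- bolt (a joint): Travel (m) of the steel slide bolt lying on the plate near its free edge: 0 to 0.006 = drawn (start), 0.025 = fully home (end stop). It slides along the stand's +y, takes 2.5 N and stays where left. Flat strip 34 (x) by 80 (y) by 6 mm with an upright fin at its middle, 28 (x) by 10 mm thick (y), 29 mm tall above the strip; the strip can be pressed on either side of the fin.
- fin_top (a point): Centre of the upper edge of the bolt's fin, axes as the plate's; 145 mm from the hinge line towards the free edge, 35 mm above the plate's upper face, 29 mm above the strip. In the stand's frame, with the plate level: x = -55, y = -16 + bolt travel, z = 96 mm. Tipped up it stands about 55 mm higher.
- bolt_tip (a point): Middle of the end of the bolt's tongue (18 mm wide, 6 mm thick, pointing to +y), 86 mm towards +y from the fin's centre.
- keeper_mouth (a point): Nominal middle of the mouth of the keeper (steel bracket 36 mm wide at the stand's +y side). Its roof, from y = 83 to 115 mm, reaches over the tongue; the roof's underside is 0.25 mm lower than the tongue's top when the plate only just touches the rest, so the rubber keeps the home bolt tight. If the plate is not pressed into the rest the tongue butts against the roof's edge. It enters along +y.
- mat_top (a point): Centre of the upper face of the round rubber mat (84 mm across, 2 mm thick) on the plate; 60 mm from the hinge line; z = 63 mm when the plate is level.
- keeper: Fixed keeper; origin at the stand's x = -55, y = 0, z = 0. On its foot a carriage holds the roof over the bolt's way and, under the plate's free edge, the rubber rest (70 mm wide, yields 1 mm per 12 N). A screw has set both together up to 6 mm higher or lower than nominal; no reading tells this, it must be felt. Nominal rest top z = 55, roof top z = 77 mm. It must never carry over 20 N.
- cup: White handleless espresso cup, round, 58 mm across the rim and a little narrower at the foot, 62 mm high, wall 4 mm, 100 to 200 g, standing upright. Origin at the centre of its underside.
- beaker: Bystander: straight-sided bare steel tumbler, 68 mm across and 78 mm high, standing. Origin at the centre of its underside.
- bowl: Bystander: small white bowl, 88 mm across and 45 mm high, standing. Origin at the centre of its underside.
- tamper: Bystander: dark steel tamper, 58 mm foot, 86 mm high, standing upright. Origin at the centre of its underside.
- shaker: Bystander: small steel shaker, 48 mm across, 65 mm high, standing. Origin at the centre of its underside.
- funnel: Bystander: aluminium ring, 62 mm across, 22 mm high, lying on the counter. Origin at the centre of its underside.
Mind the look-alikes: they are no part of the job. Leave any yellow look-alike of the cup alone.

How it is judged (in metres and radians):
On the way, in this order (a step that is already met when the one before it is completed fails the run):
1. the plate is pressed level while the bolt is still drawn (value of joint plate between -0.045 and 0.045 rad and value of joint bolt below 0.012 m), for 0.1 s.
2. the bolt is home in the keeper and the plate level (value of joint plate between -0.045 and 0.045 rad and value of joint bolt above 0.02 m), for 0.2 s.
3. the cup stands on the mat of the bolted plate (all of step 2 and horizontal distance between cup and mat_top below 0.018 m and angle between cup's own z axis and vertical below 0.1 rad and z of cup in the frame of mat_top between -0.006 and 0.006 m), for 0.2 s.
At the end, for the whole second after the job is handed in: The plate is level within 0.045 rad, held by the bolt, which is at least 20 mm along (fully home is 25 mm); the cup stands upright (within 0.1 rad), released and at rest, its foot on the mat and its centre within 18 mm of the mat's centre (all of step 3 and linear speed of cup below 0.02 m/s and contact force between the fingers and cup below 0.1 N); the robot touches nothing.
It fails at once if the plate is leaned on or the bolt rammed so hard that the keeper with its rest carries more than 20 N (contact force between anything else and keeper above 20 N).
It fails at once if the cup is dropped or banged on the plate (more than 25 N) (contact force between cup and stand above 25 N).
It fails at once if another thing on the counter is pushed more than 25 mm from its place (distance of any of beaker, bowl, tamper, shaker, funnel from where it was at the start of the episode above 0.025 m).
It also fails if it takes over 72 s, if anything falls off the work surface, if the arm or the gripper's body presses on something with over 40 N, if the wrist force passes 120 N, or if a joint passes its speed limit or range.

### The arm

A 7-joint arm with a two-finger parallel gripper is mounted at the origin on the work surface. World frame = base frame: x ahead of the robot, y to its left, z up, the work surface at z = 0. Lengths are in mm, angles in rad, forces in N, time in s.
With the tool pointing down it reaches from about 400 to 875 mm from the base axis. Payload 19.3 kg.
Tool frame: the origin (TCP) lies at the very end of the fingers, on their centre line; the grasp point (between the pads) lies 19 mm behind it (grip_point_offset is the z of the grasp point in the tool frame, in mm); z points along the fingers, x is the direction in which the jaws open and shut, and the axes are right-handed (so a half turn about z gives the same grasp; the last joint's range is limited). The gripper opens to 85 mm and grips with 20 to 120 N. Pads are 22 mm wide; open, the fingers measure 114 mm over their backs; the gripper's body (76 mm by 85 mm) begins 54 mm behind the grasp point. The pads swing forward as they close: fully open they stand 13 mm farther back than shut.
Start: joints at [-1.206, 0.521, -0.036, 1.599, 0.021, 1.021, -0.113], TCP at [263.285, 566.83, 231.291] pointing down, gripper open.
Joint ranges: [-2.91, 2.91], [-0.3, 2.13], [-1.5, 1.42], [0.17, 2.43], [-1.26, 4.41], [0.16, 1.93], [-2.52, 2.52]. Speed limits (rad/s): [1.89, 1.89, 2.39, 2.39, 3.01, 3.01, 3.01].

### API

Orientations are given as a 3x3 rotation matrix whose columns are the frame's x, y, z axes.
In Python, from workcell import movep, movel, goto_joints, open_gripper, clamp, wait, inverse_kinematics, read_state, camera, PlanningError, finish_job, grip_point_offset gives the robot as it stands. Calls block until the motion is done:
- movep(position, orientation): joint-space move of the TCP to a pose.
- movel(position, frame=None, max_speed=150, guard=None): straight line of the TCP; frame=None keeps the orientation; max_speed is the mean speed in mm/s. With guard (N) it stops when the force on the tool has changed by that much, and returns True; else False.
- goto_joints(angles): joint-space move.
- open_gripper() and clamp(): open the fingers fully, or close them until they stop; the grip force is fixed at half the most.
- wait(seconds).
- inverse_kinematics(position, orientation): joint angles nearest the present ones, or None.
- read_state(): the state.
- camera(name): name is "scene" or "top" or "wrist"; returns a dict with "image" (384x512x3 uint8, blue, green, red), "range_z" (384x512 float32, mm along the optical axis (not along the pixel's ray), 0 where there is no reading), "fx", "fy", "cx", "cy" (pixels), "cam_to_world" (4x4, takes a point from camera to world coordinates). Camera axes: x right, y up, looking along -z (the intrinsics and any distortion apply to the point x, -y, -z); pixel columns grow to the right and rows downward; lengths in mm; the calibration is good to about 2 mm. A picture is of the moment at which its call begins.
A pose or a line that the arm cannot do raises PlanningError and nothing moves.
- finish_job(): hands the job in, once; it reports no verdict.
The state is a dict: "time": time; "qpos": joint angles; "qvel": joint speeds; "joint_efforts": joint torques, N m; "eef_pos": TCP position; "tool_rot": TCP orientation; "ft_force": force on the tool from outside, world axes, zero at the start; "torque": the same for the moment, N m; "finger_gap": finger opening in mm.
Only numpy, scipy, OpenCV 4.12 (cv2) and the standard library are available. Lean on these libraries where they do the work, as an engineer would, in place of code of your own. Each camera call takes 0.05 s, during which the arm holds its last target. There are 200 camera calls.

## Working session

There is one attempt and no reset: what is moved stays moved. The work goes in short steps, each a Python script; the robot and the scene stay as the last script left them, time stands still between calls to the robot, and variables do not carry over. Pictures are saved under pics/ and viewed, about 8 in all and at most 12, crops included, and the job is handed in when it is done.

```bash
ls; mkdir -p pics; cat > h.py <<'E'
import numpy as np, cv2
from workcell import *
def snap(name,fn):
    c=camera(name); cv2.imwrite('pics/'+fn+'.png',c['image']); np.savez('pics/'+fn+'.npz',**{k:np.array(v) for k,v in c.items()}); return c
def cloud(c):
    d=np.array(c['range_z'],float); h,w=d.shape
    v,u=np.mgrid[:h,:w]
    P=np.stack([(u-c['cx'])/c['fx']*d,-(v-c['cy'])/c['fy']*d,-d,np.ones_like(d)],-1)
    W=(P@np.array(c['cam_to_world']).T)[...,:3]; W[d<=0]=np.nan
    return W
E
python3 - <<'E'
from h import *
a=snap('scene','s1'); b=snap('top','t1'); 
cv2.imwrite('pics/st1.png',cv2.resize(np.vstack([a['image'],b['image']]),(450,675))[:])
for c in (a,b): print(np.round(c['cam_to_world'],3).tolist(),c['fx'],c['cx'],c['cy'],[k for k in c])
print(read_state())
E
```

```text
pics
[[0.802, -0.399, 0.445, 970.421], [0.598, 0.534, -0.599, -605.402], [0.001, 0.746, 0.666, 818.515], [0.0, 0.0, 0.0, 1.0]] 365.7382110574363 264.42807852650003 192.62404104555264 ['image', 'range_z', 'fx', 'fy', 'cx', 'cy', 'cam_to_world']
[[-0.006, 0.998, -0.065, 435.518], [-1.0, -0.007, -0.007, 36.258], [-0.008, 0.065, 0.998, 1440.19], [0.0, 0.0, 0.0, 1.0]] 446.9793299360302 256.44402739490386 192.96855512083238 ['image', 'range_z', 'fx', 'fy', 'cx', 'cy', 'cam_to_world']
{'time': 0.1, 'qpos': array([-1.2062663 ,  0.52195094, -0.03631255,  1.59992333,  0.02123049,
        1.02111882, -0.11281869]), 'qvel': array([-0.00016594, -0.00239133,  0.00121538, -0.00235537, -0.00017841,
       -0.00085774, -0.00036902]), 'joint_efforts': array([ 2.41098503e-03, -9.28479195e+01,  1.98331185e+00, -3.70541275e+01,
        1.79885561e-02,  5.26119402e-03, -6.66230608e-05]), 'eef_pos': array([263.15069004, 566.57707844, 230.79554049]), 'tool_rot': array([[ 4.21189995e-01,  9.06972369e-01, -3.30577700e-04],
       [ 9.06971868e-01, -4.21190112e-01, -9.59564080e-04],
       [-1.00953417e-03,  1.04334116e-04, -9.99999485e-01]]), 'ft_force': array([-0.27076941,  0.05766397,  0.66185887]), 'torque': array([ 0.06738836, -0.01182372, -0.03344376]), 'finger_gap': 85.41518985611003}
```

View pics/s1.png

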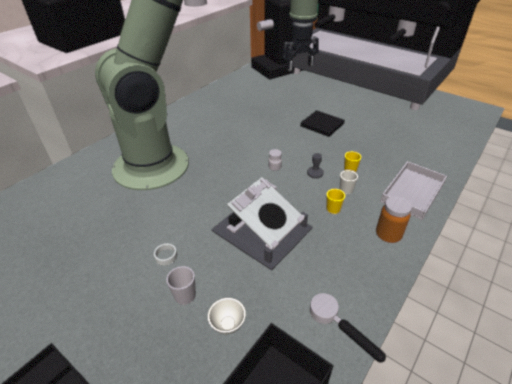

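View pics/t1.png

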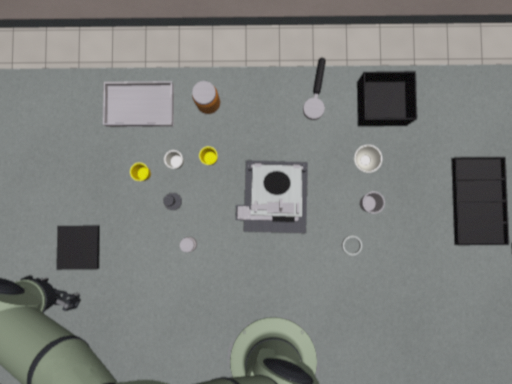

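The top view shows the stand at about (276,198), with its keeper on the left at (243,213), so its y axis is roughly world +y. The white cup is at (173,159), between yellow ones at (208,155) and (140,172). The white bowl at (368,158) is much larger and is ruled out. The tamper is at (173,201), the shaker at (188,244), the beaker at (372,202) and the funnel at (352,244).

```bash
python3 - <<'E'
from h import *
def ld(f): 
    z=np.load(f'pics/{f}.npz'); return {k:z[k] for k in z.files}
t=ld('t1'); s=ld('s1')
W=cloud(t); S=cloud(s)
print('counter z top', np.nanmedian(W[120:150,300:350,2]), 'scene',np.nanmedian(S[240:280,60:140,2]))
# cup / others: top rim centre by clusters of height
for nm,(u,v),r in [('cup',(173,159),14),('y1',(208,155),14),('y2',(140,172),14),('bowl',(368,158),18),('tamper',(173,201),13),('shaker',(188,244),12)]:
    P=W[v-r:v+r,u-r:u+r].reshape(-1,3); P=P[P[:,2]>20]
    zt=np.percentile(P[:,2],95); Q=P[P[:,2]>zt-8]
    print(nm,'top',zt.round(1),'ctr',((Q.min(0)+Q.max(0))/2).round(1),'ext',np.ptp(Q,axis=0).round(1))
for nm,(u,v),r in [('cup-scene',(348,180),13),]:
    P=S[v-r:v+r,u-r:u+r].reshape(-1,3); 
    P=P[P[:,2]>45]; print(nm,P[:,2].max(),((P.min(0)+P.max(0))/2).round(1),np.ptp(P,axis=0).round(1))
# stand
Z=W[155:240,235:315,2]
print(np.round(Z[::5,::5]).astype(int))
m=((W[...,2]>8)&(W[...,2]<32)); m[:150]=0;m[245:]=0;m[:,:230]=0;m[:,320:]=0
cs,_=cv2.findContours(m.astype(np.uint8),cv2.RETR_EXTERNAL,2)
m2=((W[...,2]>8)); m2[:150]=0;m2[245:]=0;m2[:,:230]=0;m2[:,320:]=0
print('base z',np.nanmedian(W[m][:,2]))
P=W[m][:,:2].astype(np.float32); rr=cv2.minAreaRect(P); print('base rect',rr)
# scene base
ms=((S[...,2]>8)&(S[...,2]<32)&(np.hypot(S[...,0]-rr[0][0],S[...,1]-rr[0][1])<170)); print('scene',cv2.minAreaRect(S[ms][:,:2].astype(np.float32)),np.median(S[ms][:,2]))
# plate plane fit in scene & top
for n,w in (('top',W),('scene',S)):
    q=(w[...,2]>60)&(np.hypot(w[...,0]-rr[0][0],w[...,1]-rr[0][1])<110); P=w[q]
    print(n,P.shape, np.percentile(P[:,2],[1,50,99]).round(1),P.min(0).round(1),P.max(0).round(1))
for f,i,(x0,x1,y0,y1) in (('ct',t,(120,320,140,245)),('cs',s,(200,370,140,270))):
    cv2.imwrite(f'pics/{f}.png',cv2.resize(i['image'][y0:y1,x0:x1],None,fx=4,fy=4,interpolation=2))
E
```

```text
counter z top -0.35762317464605076 scene 0.6023144017819391
cup top 64.7 ctr [635.2 305.6  62.3] ext [54.4 56.6 11.1]
y1 top 64.4 ctr [647.  196.6  61.9] ext [53.9 56.8 10.7]
y2 top 63.3 ctr [598.5 412.2  61. ] ext [53.7 56.5 11. ]
bowl top 48.2 ctr [ 636.4 -303.    47.1] ext [85.9 84.5 13.2]
tamper top 85.2 ctr [506.4 316.5  82.8] ext [27.8 31.2 10.9]
shaker top 68.4 ctr [368.8 261.3  65.9] ext [39.7 41.  10.9]
cup-scene 66.1383943777272 [635.  278.8  55.7] [ 56.8 118.2  20.9]
[[ -4   2   3   1  -3   0   1  -2   2   7   2  -1   6   2   0  -2]
 [ -7  -1  -8  16   8  12  12  15   4  -1   2   6  -1   5   0   3]
 [ -6   6   0  59  63  73  66  66  57  58  59  57  60   7  64  -1]
 [ -5  -7   4  12  72  66  66  68  68  68  69  68  65  68  56   2]
 [ -1   0   7  18  75  73  78  79  79  71  77  75  74  79   9  -1]
 [  1  -5  14  11  85  83  89  88  83  87  86  85  85  88   8  -1]
 [  1  -2  13  22  90  92  92  92  91  88  90  89  89  86  11   1]
 [ -4  -4  11  10  97  99  97 102  94 104  96  88 100  99  13   0]
 [ -4   1  11  17 111 110 102 105 103 105 107 103  96 106  11   3]
 [ -2   3  12 
[... 238 characters left out ...]
29 119  18   4]
 [ -7   2  10  14  15  14  14  18  60  51  51  56  14  12  16  -4]
 [  1  -4  13  13  12  10  13  12  12  11  13  11   9  20  12   1]
 [  0  -4  16   9  12  16  18  15   6  15  14  19  11  16  16   0]
 [  1  -4   0   3  -5   2  -7  -3   0   3   2  -4   3  -8  -3   7]]
base z 13.278391698636142
base rect ((521.1720581054688, -2.3795318603515625), (284.06622314453125, 256.8752136230469), 8.297837257385254)
scene ((519.0245361328125, -13.57745361328125), (200.7416534423828, 231.51004028320312), 87.93817901611328) 14.441845199471686
top (2555, 3) [ 61.3  96.9 150.6] [448.1 -90.8  60.1] [619.   99.8 160.6]
scene (2671, 3) [ 62.1  96.6 149.8] [454.2 -89.3  60. ] [619.  100.9 158.3]
```

View pics/cs.png

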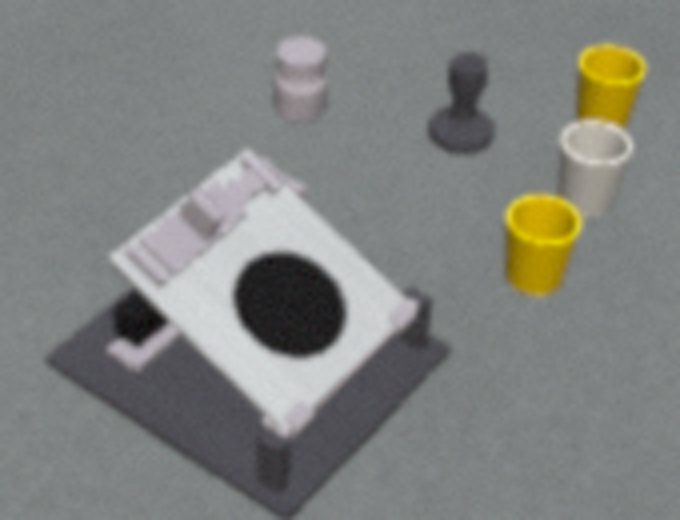

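View pics/ct.png

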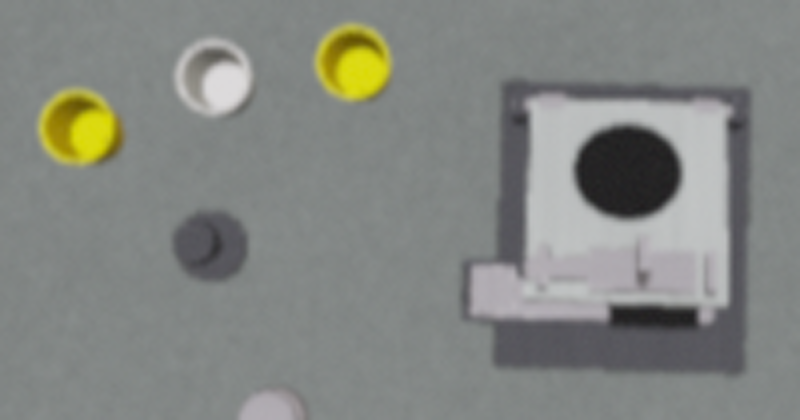

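The crops confirm it: the white cup at ct (215,78) stands between the two yellow ones. The bolt's fin is at ct (643,260), with free strip on its right (−y) side and the keeper on the left. Next I'll fit the stand's pose and look from close by.

```bash
cat >> h.py <<'E'
def fitstand(w):
    ctr=np.array([519,-14.])
    near=np.hypot(w[...,0]-ctr[0],w[...,1]-ctr[1])<175
    b=w[near&(w[...,2]>8)&(w[...,2]<22)]
    out={'base_z':np.median(b[:,2]).round(2)}
    # plate plane (robust)
    p=w[near&(w[...,2]>70)&(np.abs(w[...,1]+14)<72)]; k=np.ones(len(p),bool)
    for _ in range(8):
        A=np.c_[p[:,:2],np.ones(len(p))]; c=np.linalg.lstsq(A[k],p[k,2],rcond=None)[0]; r=p[:,2]-A@c; k=np.abs(r)<max(4,1.5*np.std(r[k]))
    out['plane']=c.round(4); out['tilt']=np.arctan(np.hypot(*c[:2])).round(3); out['yaw_plane_deg']=np.degrees(np.arctan2(-c[1],-c[0])).round(2)
    f=p[(r>20)]; out['fin']=f.mean(0).round(1) if len(f) else None; out['finmin']=f.min(0).round(1) if len(f) else None; out['finmax']=f.max(0).round(1) if len(f) else None;out['n']=(len(p),k.sum(),len(f))
    return out
E
python3 - <<'E'
from h import *
for f in('t1','s1'):
    z=np.load(f'pics/{f}.npz'); c={k:z[k] for k in z.files}; print(f,fitstand(cloud(c)))
R=np.array([[1,0,0],[0,-1,0],[0,0,-1.]])
for RR in (R,R@np.diag([-1,-1,1])):
    q=inverse_kinematics([480,-20,330],RR); print(q)
    q2=inverse_kinematics([635,305,60],RR); print(q2)
movep([440,-20,360],R)
w=snap('wrist','w1'); print(np.round(w['cam_to_world'],2)); print(fitstand(cloud(w)), read_state()['time'])
cv2.imwrite('pics/w1b.png',w['image'])
E
```

```text
t1 {'base_z': np.float64(13.02), 'plane': array([-4.332000e-01,  1.390000e-02,  3.284652e+02]), 'tilt': np.float64(0.409), 'yaw_plane_deg': np.float64(-1.84), 'fin': array([489.1, -23.4, 152.8]), 'finmin': array([476.1, -28.2, 143.7]), 'finmax': array([502.4, -18.8, 160.6]), 'n': (2115, np.int64(1459), 40)}
s1 {'base_z': np.float64(14.27), 'plane': array([-4.25800e-01,  1.90000e-02,  3.24936e+02]), 'tilt': np.float64(0.403), 'yaw_plane_deg': np.float64(-2.56), 'fin': array([490.4, -24.6, 148.5]), 'finmin': array([475.2, -28.4, 135.7]), 'finmax': array([505.1, -18.1, 158.3]), 'n': (2261, np.int64(1799), 61)}
[-0.55079431  0.20457821  0.56131612  1.85556218 -0.12072405  1.11505343
  0.05441252]
[-0.65671533  0.8534198   0.21098059  1.48978549 -0.21725805  0.82138405
 -0.36758553]
None
[-0.26970266  0.87281047 -0.44538848  1.46430479  0.43379715  0.90311181
  2.29488909]
[[ 1.0000e+00 -0.0000e+00 -0.0000e+00  4.4166e+02]
 [ 0.0000e+00  9.6000e-01  2.7000e-01  4.9920e+01]
 [ 0.0000e+00 -2.7000e-01  9.6000e-01  5.0212e+02]
 [ 0.0000e+00  0.0000e+00  0.0000e+00  1.0000e+00]]
{'base_z': np.float64(13.33), 'plane': array([1.00000e-04, 9.83900e-01, 4.51695e+02]), 'tilt': np.float64(0.777), 'yaw_plane_deg': np.float64(-90.0), 'fin': None, 'finmin': None, 'finmax': None, 'n': (50033, np.int64(19852), 0)} 2.3833
```

View pics/w1b.png

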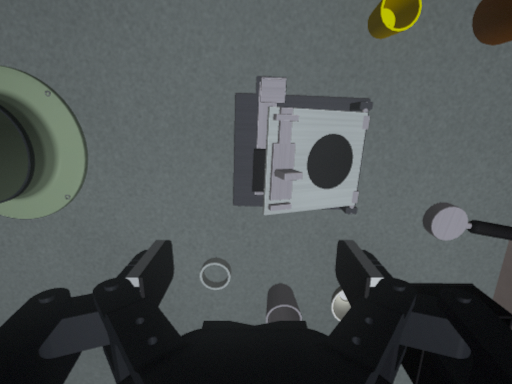

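The wrist view shows the whole stand. The base runs from (235,93) to about (370,210), the fin top is at (288,174), the mat at (330,161) and the keeper at (271,90).

```bash
python3 - <<'E'
from h import *
res=[]
for f in('t1','s1','w1'):
    z=np.load(f'pics/{f}.npz'); c={k:z[k] for k in z.files}; w=cloud(c); w[w[...,2]>200]=np.nan
    if f=='w1': w[230:]=np.nan
    o=fitstand(w)
    near=(np.abs(w[...,0]-519)<150)&(np.abs(w[...,1]+14)<140)
    m=near&(w[...,2]>8)
    # dark mask by brightness for base, at base height: project pixels rays to z=13.7
    h_,w_=m.shape; v,u=np.mgrid[:h_,:w_]; M=np.array(c['cam_to_world'])
    d=np.stack([(u-c['cx'])/c['fx'],-(v-c['cy'])/c['fy'],-np.ones_like(u,float)],-1)@M[:3,:3].T
    G=M[:3,3]+d*((13.7-M[2,3])/d[...,2])[...,None]
    gray=c['image'].astype(int).mean(-1); 
    bm=(gray<95)&near&(w[...,2]<30)&(w[...,2]>-10)
    bm=cv2.morphologyEx(bm.astype(np.uint8),cv2.MORPH_OPEN,np.ones((3,3)))
    n,l,st,_=cv2.connectedComponentsWithStats(bm)
    # merge: take all comps>80px
    bm=np.isin(l,[i for i in range(1,n) if st[i,4]>150])
    r=cv2.minAreaRect(G[bm][:,:2].astype(np.float32))
    # mat centre: dark & high
    mm=(gray<60)&near&(w[...,2]>65)
    print(f,o,'\n rect',np.round(r[0],1),np.round(r[1],1),round(r[2],2),'mat',np.nanmean(w[mm],0).round(1),mm.sum())
    # keeper roof
    k=near&(w[...,1]>68)&(w[...,2]>60); print(' roof',np.median(w[k],0).round(1),w[k].min(0).round(1),w[k].max(0).round(1))
E
```

```text
t1 {'base_z': np.float64(13.02), 'plane': array([-4.332000e-01,  1.390000e-02,  3.284652e+02]), 'tilt': np.float64(0.409), 'yaw_plane_deg': np.float64(-1.84), 'fin': array([489.1, -23.4, 152.8]), 'finmin': array([476.1, -28.2, 143.7]), 'finmax': array([502.4, -18.8, 160.6]), 'n': (2115, np.int64(1459), 40)} 
 rect [504.6 -13.2] [195.3 195.2] 87.9 mat [555.6 -14.6  88.6] 421
 roof [470.   87.5  76.5] [451.7  68.9  60.1] [622.6 103.1  83.8]
s1 {'base_z': np.float64(14.27), 'plane': array([-4.25800e-01,  1.90000e-02,  3.24936e+02]), 'tilt': np.float64(0.403), 'yaw_plane_deg': np.float64(-2.56), 'fin': array([490.4, -24.6, 148.5]), 'finmin': array([475.2, -28.4, 135.7]), 'finmax': array([505.1, -18.1, 158.3]), 'n': (2261, np.int64(1799), 61)} 
 rect [522.2 -14.6] [203.3 230.8] 87.45 mat [557.  -14.1  88.7] 487
 roof [485.8 100.1  74.6] [462.5  68.6  60. ] [621.8 110.1  82.3]
w1 {'base_z': np.float64(13.33), 'plane': array([-4.237000e-01,  1.760000e-02,  3.234228e+02]), 'tilt': np.float64(0.401), 'yaw_plane_deg': np.float64(-2.37), 'fin': array([488.9, -20.4, 150.7]), 'finmin': array([473.5, -26.5, 133.1]), 'finmax': array([504.9, -16. , 158.4]), 'n': (8315, np.int64(6367), 213)} 
 rect [518.2  -0.9] [222.1 229.4] 87.07 mat [555.9 -11.1  88.9] 1832
 roof [470.4  89.2  77.8] [451.5  69.3  60.1] [622.  108.4  80.7]
```

```bash
cat >> h.py <<'E'
yaw=np.radians(-2.2); Cx=np.array([np.cos(yaw),np.sin(yaw)]); Cy=np.array([-np.sin(yaw),np.cos(yaw)])
ORG=np.array([518.,-12.]); SH=1.7
R0=np.array([[Cx[0],-Cy[0],0],[Cx[1],-Cy[1],0],[0,0,-1.]])
def P(x,y,z): return [*(ORG+x*Cx+y*Cy),z+SH]
def F(n=5):
    f=[]
    for _ in range(n): f.append(read_state()['ft_force']); wait(0.02)
    return np.mean(f,0)
E
python3 - <<'E'
from h import *
clamp()
Y=-35
movep(P(-38,Y,165),R0)
f0=F(); np.save('f0.npy',f0); print('f0',f0,read_state()['finger_gap'],read_state()['time'])
w=snap('wrist','w2'); cv2.imwrite('pics/w2b.png',w['image'])
hit=movel(P(-40,Y,112),max_speed=40,guard=2.0)
s=read_state(); print(hit,s['eef_pos'],F()-f0,s['time'])
E
```

```text
f0 [ 0.2007739  -0.06343604  0.19527825] 0.11008697240682638 4.05
True [476.38847805 -45.4710667  113.50815918] [0.15051736 0.0361491  1.72369581] 5.4083
```

View pics/w2b.png

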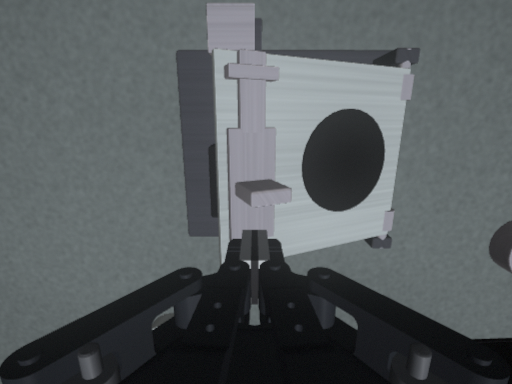

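The picture shows the closed fingertips at (255,240) over the strip, on the −y side of the fin at (262,190). The plate is now being pressed, so I continue down under force watch.

```bash
python3 - <<'E'
from h import *
f0=np.load('f0.npy'); Y=-35
fz=lambda n=3:(F(n)-f0)[2]
z0=112
for z in (100,88,78):
    hit=movel(P(-40-10*(112-z)/44,Y,z),max_speed=40,guard=6)
    print(z,hit,read_state()['eef_pos'].round(2),round(fz(),2))
    if hit: break
z=read_state()['eef_pos'][2]-SH
f=fz()
log=[]
while f<14.5 and z>58:
    z-= 1.0 if f<7.5 else 0.3
    hit=movel(P(-49,Y,z),max_speed=20,guard=8)
    f=fz(); log.append((round(z+SH,2),round(read_state()['eef_pos'][2],2),round(f,2)))
    if hit: print('hit'); break
print(log); print(F()-f0,read_state()['time'])
E
```

```text
100 False [473.75 -45.35 101.43] 1.8
88 False [471.26 -45.26  89.69] 3.01
78 False [469.18 -45.16  79.87] 3.89
[(np.float64(78.94), np.float64(79.17), np.float64(4.08)), (np.float64(77.94), np.float64(77.98), np.float64(3.78)), (np.float64(76.94), np.float64(76.91), np.float64(3.38)), (np.float64(75.94), np.float64(75.89), np.float64(3.01)), (np.float64(74.94), np.float64(74.88), np.float64(3.32)), (np.float64(73.94), np.float64(73.86), np.float64(4.48)), (np.float64(72.94), np.float64(72.86), np.float64(3.97)), (np.float64(71.94), np.float64(71.82), np.float64(4.55)), (np.float64(70.94), np.float64(70.84), np.float64(4.9)), (np.float64(69.94), np.float64(69.82), np.float64(4.75)), (np.float64(68.94), np.float64(68.82), np.float64(5.38)), (np.float64(67.94), np.float64(67.93), np.float64(9.49)), (np.float64(67.64), np.float64(67.72), np.float64(11.24)), (np.float64(67.34), np.float64(67.49), np.float64(14.74))]
[-6.56011065 -0.26589198 14.84130429] 11.2833
```

```bash
python3 - <<'E'
from h import *
f0=np.load('f0.npy')
s=read_state(); Y=-35; zc=67.34-SH
log=[]
while Y<-3:
    Y+=1.0 if Y<-10 else 0.5
    hit=movel(P(-49,Y,zc),max_speed=15,guard=6)
    f=F(2)-f0; e=read_state()['eef_pos']; log.append([round(Y,1),round(e[1],2),round(e[2],2),*np.round(f,1)])
    if hit or f[1]<-7.5: print('stop',hit); break
    if f[2]>16: zc+=0.15
    elif f[2]<13.0: zc-=0.15
for l in log: print(*l)
print(read_state()['time'])
w=snap('wrist','w3')
E
```

```text
stop False
-34.0 -44.22 67.54 -7.3 -1.3 14.1
-33.0 -43.24 67.51 -6.5 -1.8 14.5
-32.0 -42.26 67.5 -6.8 -1.4 15.2
-31.0 -41.25 67.52 -7.1 -1.3 14.9
-30.0 -40.24 67.51 -6.7 -0.9 15.3
-29.0 -39.24 67.52 -6.4 -1.4 14.7
-28.0 -38.25 67.52 -6.6 -1.1 14.4
-27.0 -37.25 67.53 -6.4 -1.1 14.7
-26.0 -36.26 67.51 -6.3 -0.9 14.9
-25.0 -35.28 67.54 -6.4 -1.2 15.2
-24.0 -34.27 67.52 -7.4 -1.4 14.2
-23.0 -33.32 67.51 -6.9 -1.7 14.3
-22.0 -32.32 67.52 -6.5 -1.4 14.8
-21.0 -31.31 67.51 -6.4 -1.7 14.7
-20.0 -30.32 67.51 -7.0 -2.0 15.5
-19.0 -29.32 67.51 -6.2 -1.4 14.8
-18.0 -28.32 67.5 -7.5 -1.4 15.2
-17.0 -27.34 67.52 -6.9 -1.4 14.6
-16.0 -26.31 67.5 -6.6 -1.9 15.0
-15.0 -25.34 67.53 -6.7 -1.8 14.9
-14.0 -24.52 67.51 -6.5 -3.1 14.7
-13.0 -24.05 67.55 -6.1 -5.8 14.2
-12.0 -23.29 67.6 -5.6 -8.2 13.6
17.8
```

View pics/w3.png

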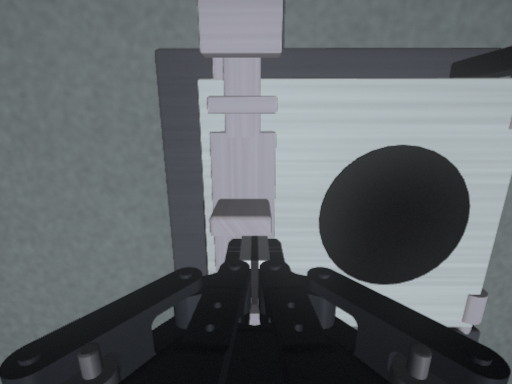

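The view shows the fin at (242,215) right in front of the fingertips and the tongue running up to the roof edge at v≈55. I'll check numerically whether the bolt is home or butting.

```bash
python3 - <<'E'
from h import *
for f in ('w1','w2','w3'):
    z=np.load(f'pics/{f}.npz'); c={k:z[k] for k in z.files}; w=cloud(c); d=c['range_z']
    L=np.stack([(w[...,:2]-ORG)@Cx,(w[...,:2]-ORG)@Cy,w[...,2]-SH],-1)
    if f=='w3':
        for col in (225,242,258):
            print('col',col)
            print([(v,*L[v,col].round(1)) for v in range(20,240,5)])
    if f=='w2':
        print('w2',[(v,*L[v,250].round(1)) for v in range(20,235,6)])
E
```

```text
w2 [(20, np.float64(-38.5), np.float64(106.3), np.float64(75.1)), (26, np.float64(-38.5), np.float64(101.8), np.float64(77.2)), (32, np.float64(-38.5), np.float64(98.2), np.float64(75.5)), (38, np.float64(-38.5), np.float64(94.2), np.float64(75.5)), (44, np.float64(-38.5), np.float64(89.8), np.float64(76.6)), (50, np.float64(-38.1), np.float64(75.2), np.float64(124.0)), (56, np.float64(-38.0), np.float64(71.5), np.float64(125.8)), (62, np.float64(-38.1), np.float64(68.5), np.float64(124.2)), (68, np.float64(-38.1), np.float64(64.7), np.float64(126.8)), (74, np.float64(-38.1), np.float64(61.2), np.float64(127.6)), (80, np.float64(-38.1), np.float64(58.0), np.float64(126.0)), (86, np.float64(-38.1), np.float64(54.7), np.float64(124.7)), (92, np.float64(-38.1), np.float64(51.1), np.float64(125.2)), (98, np.float64(-38.2), np.float64(47.5), np.float64(125.3)), (104, np.float64(-38.2), np.float64(43.9), np.float64(126.3)), (110, np.float64(-38.2), np.float64(40.3), np.float64(125.4)), (116, np.float64(-38.2), np.float64(36.6), np.float64(125.0)), (122, np.float64(-38.2), np.float64(32.9),
[... 8610 characters left out ...]
4.8), np.float64(66.0)), (185, np.float64(-45.5), np.float64(22.2), np.float64(66.4)), (190, np.float64(-45.5), np.float64(19.3), np.float64(65.9)), (195, np.float64(-45.4), np.float64(16.4), np.float64(65.5)), (200, np.float64(-45.5), np.float64(14.9), np.float64(69.7)), (205, np.float64(-45.6), np.float64(14.5), np.float64(77.3)), (210, np.float64(nan), np.float64(nan), np.float64(nan)), (215, np.float64(-45.8), np.float64(14.5), np.float64(92.2)), (220, np.float64(-45.8), np.float64(13.1), np.float64(94.8)), (225, np.float64(-45.8), np.float64(10.5), np.float64(94.0)), (230, np.float64(-45.8), np.float64(8.5), np.float64(95.1)), (235, np.float64(-45.8), np.float64(5.3), np.float64(93.3))]
```

The fin's front face is at local y = 14.6, so its centre is at about 9.6 and travel is about 25 mm: fully home, not butting. The roof edge at 83.2 agrees with the nominal 83. Next: release, check, and go to the cup.

```bash
python3 - <<'E'
from h import *
f0=np.load('f0.npy')
e=read_state()['eef_pos']; L=(e[:2]-ORG)@np.c_[Cx,Cy]; z=e[2]-SH
movel(P(L[0],L[1]-1.5,z+0.5),max_speed=15); print('f',(F()-f0).round(1))
movel(P(L[0],L[1]-1.5,z+4),max_speed=20); print('f',(F()-f0).round(1))
movel(P(L[0],L[1]-3,z+110),max_speed=150)
w=snap('wrist','w4'); open_gripper()
W=cloud(w); LL=np.stack([(W[...,:2]-ORG)@Cx,(W[...,:2]-ORG)@Cy,W[...,2]-SH],-1)
box=lambda x0,x1,y0,y1,z0,z1:(LL[...,0]>x0)&(LL[...,0]<x1)&(LL[...,1]>y0)&(LL[...,1]<y1)&(LL[...,2]>z0)&(LL[...,2]<z1)
p=LL[box(-30,80,-20,70,50,72)]; A=np.c_[p[:,:2],np.ones(len(p))]; print('plane',np.linalg.lstsq(A,p[:,2],rcond=None)[0].round(4))
f=LL[box(-75,-35,-20,40,85,105)]; print('fin',f.min(0).round(1),f.max(0).round(1),len(f))
g=w['image'].mean(-1); m=box(-40,90,-75,75,50,75)&(g<60); q=W[m]; print('mat',((q.min(0)+q.max(0))/2).round(1),np.median(q,0).round(1),np.ptp(q,axis=0).round(1),m.sum(),'expected',P(30,0,63))
movep([625,285,240],R0)
w=snap('wrist','w5'); W=cloud(w)
m=(np.hypot(W[...,0]-635,W[...,1]-305.6)<45)&(W[...,2]>50)&(W[...,2]<80); q=W[m]
print('cup',((np.percentile(q,1,axis=0)+np.percentile(q,99,axis=0))/2).round(1),np.ptp(q,axis=0).round(1),np.percentile(q[:,2],[50,95]),'t',read_state()['time'])
E
```

```text
f [-2.8  0.2  6.8]
f [-0.5 -0.  -0.6]
plane [ 9.30000e-03 -2.15000e-02  6.17129e+01]
fin [-67.2   4.1  85. ] [-39.7  14.1  97.4] 456
mat [549.7 -11.9  63.9] [549.6 -10.2  64.2] [82.5 81.3  5. ] 5843 expected [np.float64(547.9778874923186), np.float64(-13.151634272625598), 64.7]
cup [636.2 308.5  56.8] [56.4 56.5 14.2] [61.20228561 62.68483766] t 21.7583
```

View pics/w5.png

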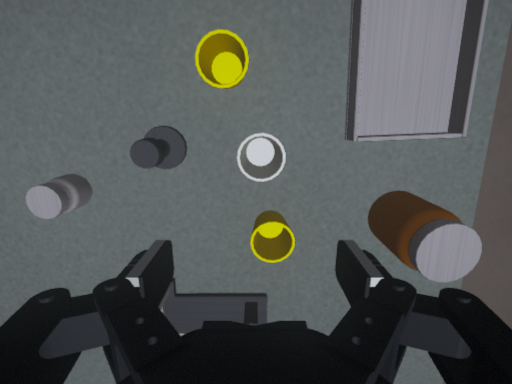

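The wrist view shows the white cup at (261,157), with yellow cups at (222,58) and (272,240). The plate stays level without load and the bolt is home (fin centre at local y ≈ 9.1). Grasping the cup.

```bash
python3 - <<'E'
from h import *
c=[636,307.5]
movep([*c,110],R0); print(movel([*c,22],max_speed=100,guard=8))
clamp(); s=read_state(); print(s['finger_gap'],s['eef_pos'],s['time'])
movel([*c,180],max_speed=150); wait(0.2); s=read_state(); print(s['finger_gap'],s['ft_force'])
movep([549.5,-12.5,180],R0)
movel([549.5,-12.5,100],max_speed=120); wait(.2)
w=snap('wrist','w6'); s=read_state(); print(s['finger_gap'],s['eef_pos'],s['time'])
E
```

```text
False
55.27509668968598 [636.04000186 307.81888755  22.98577588] 23.7833
54.97161240119666 [-0.18844932 -0.17837244 -1.96522415]
55.206810639620045 [549.7891797  -12.38192685 100.50853082] 27.5083
```

View pics/w6.png

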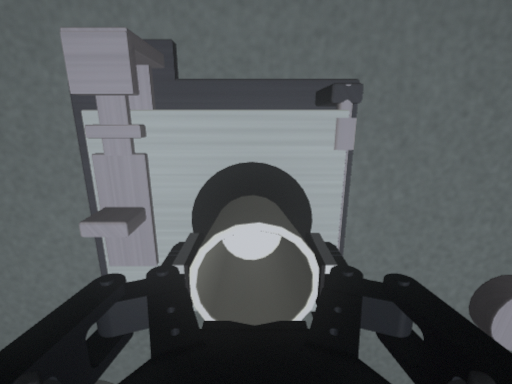

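The cup is held upright over the mat (rim centre (255,275), mat centre x ≈ 252). Lowering gently.

```bash
python3 - <<'E'
from h import *
movel([549.5,-12.5,91],max_speed=40); wait(.2); fa=F()
hit=movel([549.5,-12.5,83],max_speed=10,guard=1.5); s=read_state(); print(hit,s['eef_pos'],(F()-fa).round(2))
if hit:
    open_gripper(); wait(.3)
    movel([549.5,-12.5,180],max_speed=100)
    movel([500,-60,330],max_speed=200); wait(.3)
    w=snap('wrist','w7'); t=snap('top','t2'); snap('scene','s2')
    W=cloud(w); m=(np.hypot(W[...,0]-549.7,W[...,1]+12)<50)&(W[...,2]>112)&(W[...,2]<145); q=W[m]
    print('cup rim',((np.percentile(q,1,axis=0)+np.percentile(q,99,axis=0))/2).round(1),np.ptp(q,axis=0).round(1),np.percentile(q[:,2],[50,95]))
    a=t['image'][140:260,120:400]; b=np.load('pics/s2.npz')['image'][120:340,140:400]
    cv2.imwrite('pics/fin.png',np.hstack([cv2.resize(w['image'],(400,300)),cv2.resize(b,(355,300),interpolation=2)]))
print(read_state()['time'])
E
```

```text
True [549.48791811 -12.44168419  87.31035717] [-0.52 -0.01  7.17]
cup rim [549.2 -11.9 120.2] [55.6 56.8 15.9] [125.59370722 127.18109581]
31.9417
```

View pics/fin.png

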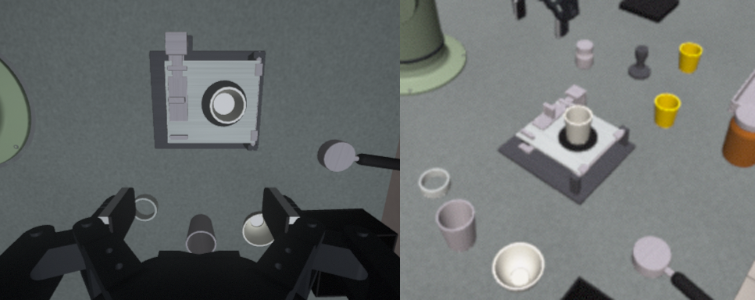

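The cup stands upright on the mat ((224,104) left, (578,125) right). Its rim centre is (549.2, −11.9) against the mat's (549.7, −11.9), with the rim at z ≈ 126. The plate is level, the bolt is under the roof and the bystanders look unmoved. Handing in.

```bash
python3 -c "
from workcell import *
print(finish_job())"
```

```text
the job is handed in; nothing more can be done
None
```

The job is handed in at about 32 s of robot time; no verdict was reported.

**Plate and bolt:** I pressed the plate down with closed fingertips on the bolt's strip, to about 15 N in all, and slid the bolt home beside the fin. Fin travel measured about 25 mm, and the push force rose to 8 N at the stop. With the load off, the plate stayed level: its fitted slope was 0.009 along the tilt direction.

**Cup:** I set the white cup on the mat, stopping on a 1.5 N contact guard. The force had settled at about 7 N when I let go, well under the 25 N limit. The last look showed the cup upright and released, its centre about 0.5 mm from the mat's, with its rim at about z = 126 mm (mat plus cup height gives 126).

**Checks that disagreed or were not made:**
- **Camera offset:** the wrist camera read about 3 mm further in y than the two fixed cameras. I used wrist values for both cup and mat, so the offset largely cancels.
- **Finger width:** the fingers met the fin with a half-width of about 18 mm, not the 11 mm I had assumed. This did no harm.
- **Plate's sideways slope:** the last plane fit showed 0.02 sideways, across a joint that only tilts along x. I put that down to camera calibration.
- **Bystanders:** I checked these by eye only; none looked displaced.

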